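# Close the label-roll guide

### The arm

A 6-joint arm with a two-finger parallel gripper is mounted at the origin on the work surface. World frame = base frame: x ahead of the robot, y to its left, z up, the work surface at z = 0. Lengths are in m, angles in degrees, forces in N, time in s.
With the tool pointing down it reaches from about 0.275 to 0.75 m from the base axis. Payload 10.2 kg.
Tool frame: the origin (TCP) lies midway between the tips of the shut fingers; the grasp point (between the pads) lies 19 mm behind it; z points along the fingers, x is the direction in which the jaws open and shut, and the axes are right-handed (so a half turn about z gives the same grasp; the last joint's range is limited). The gripper opens to 85 mm and grips with 20 to 120 N. Pads are 22 mm wide; open, the fingers measure 114 mm over their backs; the gripper's body (76 mm by 85 mm) begins 54 mm behind the grasp point. The pads swing forward as they close: fully open they stand 13 mm farther back than shut.
Start: joints at [55.554, 17.928, 85.812, -0, 76.261, -12.8], TCP at [0.194, 0.488, 0.231] pointing down, gripper open.
Joint ranges: [-168.41, 168.41], [-55.51, 124.54], [10.69, 146.95], [-70.63, 250.63], [1, 178], [-165.06, 165.06]. Speed limits (degrees/s): [136.94, 136.94, 172.46, 180, 180, 180].

### API

Orientations are given as [roll, pitch, yaw] about the fixed x, y, z axes, in that order (R = Rz(yaw) Ry(pitch) Rx(roll)).
In Python, from workcell import arm gives the robot as it stands. The module is installed in compiled form; this text tells all that it offers.
- The arm moves only by the tool arm_command, never from a script. Its argument "motion" is a list of rows, each a list of 7 numbers: the shift along the tool's x, y, z in units of 40 mm (1.0 is 40 mm), then the turn, a rotation vector about the tool's x, y, z in rad, then the finger opening in mm, from 0 to 85.4. A call has 1 to 8 rows; each row is the pose to reach, as a shift and turn from the pose commanded when the call began, along the tool's axes at that moment; what a row does not reach only later rows make up. A row lasts 1/8 s, in which the tool goes at most 62.5 mm and 10.7 degrees, less where a joint would pass 70% of its speed; a pose out of reach is approached as far as the arm can. A call with a gripper value outside its range is refused whole. The fingers move at their own pace and stop on an object; "force" is the grip in N (left out, the last holds). Time passes only in rows, so rows that repeat a pose let the fingers close. It gives the time, the measured TCP pose, the force and the opening at its end, in the units of the state.
- arm.sense(): the state, without advancing time (a new reading comes with each control period).
- arm.read_camera(name): name is "side" or "top"; returns (picture, depth): 384x512x3 uint8, red, green, blue; 384x512 float32, m along the optical axis (not along the pixel's ray), 0 where there is no reading.
- arm.camera_info(name): a dict with "fx", "fy", "cx", "cy" (pixels), "D" ([k1, k2, p1, p2, k3] as OpenCV has them; the pictures are not rectified), "rvec" (rotation vector, rad) and "tvec" (3), from world to camera coordinates, as OpenCV has them. Camera axes: x right, y down, z forward; pixel columns grow to the right and rows downward; lengths in m; the calibration is good to about 2 mm. A picture is of the moment at which its call begins. camera_info takes no time and is no camera call.
- arm.finish_job(): hands the job in, once; it reports no verdict.
The state is a dict: "t": time; "joint_pos": joint angles; "dq": joint speeds; "joint_efforts": joint torques, N m; "position": TCP position; "orientation": TCP orientation; "ft_force": force on the tool from outside, world axes, zero at the start; "moment": the same for the moment, N m; "opening": finger opening in m.
Only numpy, scipy, OpenCV 4.12 (cv2) and the standard library are available. Lean on these libraries where they do the work, as an engineer would, in place of code of your own. Each camera call takes 0.05 s, during which the arm holds its last target. There are 200 camera calls.

### The job

A fresh roll of cup labels hangs in the roll stand, but the stand's sliding guide is still open. With a fingertip, press down the plate in the middle of the guide to free its brake and, keeping it pressed, push the guide along its rail right up to the stop bar at the roll; then let the plate spring back up and move clear. Do not force the guide along with its brake on, do not lift, tip or shove the stand, and leave the glass, cups, straws and spare roll where they are.

Things in the scene. Friction and masses are not known exactly. Their poses are not given: they have to be found in the camera images.
- stand: Roll stand, 3 kg, loose on rubber feet: grey base 120 mm (its x) by 260 mm (y), 16 mm high. Origin under its centre on the counter, z up. A low rail runs along y at x = 0. At the +y end a fixed cheek carries the paper roll (76 mm diameter, y = 62 to 119 mm, top 116 mm above the counter). The sliding guide rides the rail on the roll's -y side and closes towards +y.
- guide (a joint): Guide's place on the rail, m: 0 fully open, 0.100 against the stop bar (hard stop); grows to the stand's +y. Grey saddle 58 mm wide (x), 76 mm long (y); round-topped aluminium cheek at its roll end, top 106 mm above the counter. End ribs 47 mm apart, tops 58 mm above the counter, the plate between them; sides open. Brake on: holds against about 7 N; plate pressed: slides with about 1 N.
- plate (a joint): How far the guide's release plate is pressed down, m: 0 up (brake on; may read slightly below 0), 0.005 bottomed. Sprung: about 9 N starts it, 12 N bottoms it. The brake is off once the plate has moved about 1 mm and comes on again as it is let up.
- plate_top (a point): Centre of the release plate's upper face: ribbed black plate, 52 mm (stand's x) by 44 mm (y), in the middle of the guide; 48 mm above the counter when up, 10 mm below the tops of the end ribs. The cheek's near face is 38 mm from it towards +y. Moves with the guide and the plate.
- stop_bar (a point): Middle of the upper edge of the stop bar's face that the guide's cheek meets: steel bar 104 mm long (stand's x), 12 mm thick, across the rail under the roll's near end, top 38 mm above the counter, a black mark at each end. Fixed to the stand at y = 59.5 mm. With the guide at the stop the plate's centre is 42.5 mm from this face, towards -y.
- goblet: Loose stemmed drinking glass, 92 mm wide, 186 mm tall, beyond the fixed-cheek end of the stand; origin under its foot.
- cups: Loose upright stack of pale plastic cups, 93 mm wide, 155 mm tall, off the open end of the stand; origin under it.
- straws: Loose steel tin of black straws, 72 mm wide, 195 mm to the straws' tips, on the far side of the stand at the roll's end; origin under it.
- spare_roll: Loose part-used roll of labels standing on its end, 60 mm diameter, 56 mm tall, on the far side of the stand; origin under it.
There are look-alikes about, which are no part of the job. What is shaped like the cups but yellow is not meant.

How it is judged (in metres and radians):
On the way, in this order (a step that is already met when the one before it is completed fails the run):
1. the plate is pressed down while the guide is still where it stood (value of joint plate above 0.0015 m and distance of plate_top from where it was at the start of the episode below 0.015 m), for 0.1 s.
2. the guide reaches the stop bar with the plate still pressed (value of joint plate above 0.001 m and value of joint guide above 0.098 m), for 0.1 s.
At the end, for the whole second after the job is handed in: The guide stands within 2 mm of the stop bar with its plate sprung back up (brake on); the stand is level, at rest and within 20 mm of where it stood; glass, cups, straws and spare roll are upright and within 20 mm of where they stood (value of joint guide above 0.098 m and value of joint plate below 0.0005 m and distance of each of stand, goblet, cups, straws, spare_roll from where it was at the start of the episode below 0.02 m and angle between stand's own z axis and vertical below 0.03 rad and linear speed of stand below 0.01 m/s and angle between each of goblet, cups, straws, spare_roll's own z axis and vertical below 0.1 rad); the robot touches nothing.
It fails at once if the guide is forced along with its brake on (value of joint plate below 0.0004 m and distance of plate_top from where it was at the start of the episode above 0.008 m and value of joint guide below 0.097 m and (velocity of joint guide above 0.005 m/s or velocity of joint guide below -0.005 m/s)).
It fails at once if the stand is lifted, tipped or shoved along (height (world z) of stand above 0.01 m or angle between stand's own z axis and vertical above 0.08 rad or distance of stand from where it was at the start of the episode above 0.025 m).
It fails at once if the glass, cups, straws or spare roll are knocked or carried off (distance of any of goblet, cups, straws, spare_roll from where it was at the start of the episode above 0.03 m).
It also fails if it takes over 40 s, if anything falls off the work surface, if the arm or the gripper's body presses on something with over 40 N, if the wrist force passes 120 N, or if a joint passes its speed limit or range.

## Working session

There is one attempt and no reset: what is moved stays moved. The work goes in short steps, Python scripts to look and compute and a tool call to move; the robot and the scene stay as the last step left them, time stands still between calls to the robot, and variables do not carry over. Pictures are saved under pics/ and viewed, about 8 in all and at most 12, crops included, and the job is handed in when it is done.

Besides the shell and the picture viewer there is one more tool, called after "Call:" as name([rows], argument=value, ...), one row to a line, values as JSON. arm_command: Moves the arm, as the interface text tells. Its arguments: {"type":"object","properties":{"motion":{"type":"array","items":{"type":"array","items":{"type":"number"}}},"force":{"type":"number"}},"required":["motion"]}

```bash
mkdir -p pics; cat > h.py <<'E'
import numpy as np, cv2
from workcell import arm
def grab(n):
    p,d=arm.read_camera(n); np.savez(f'{n}.npz',p=p,d=d); return p,d
def load(n):
    z=np.load(f'{n}.npz'); return z['p'],z['d']
def cloud(n,d):
    """world xyz for each pixel (384,512,3), nan where no depth"""
    c=arm.camera_info(n); K=np.array([[c['fx'],0,c['cx']],[0,c['fy'],c['cy']],[0,0,1]])
    v,u=np.mgrid[:384,:512]
    q=cv2.undistortPoints(np.stack([u,v],-1).reshape(-1,1,2).astype(float),K,np.array(c['D'])).reshape(384,512,2)
    P=np.dstack([q*d[...,None],d]); P[d==0]=np.nan
    R=cv2.Rodrigues(np.array(c['rvec'],float))[0]
    return (P-np.array(c['tvec']).ravel())@R
def save(n,im): cv2.imwrite(f'pics/{n}.png',im[...,::-1])
E
python3 - <<'E'
from h import *
a,_=grab('top');b,_=grab('side')
save('top0',cv2.resize(a,(800,600)));save('side0',cv2.resize(b,(800,600)))
s=arm.sense();print(s['t'],s['position'],s['orientation'],s['ft_force'])
E
```

```text
0.1 [0.1935509  0.48778277 0.23078603] [-1.79985885e+02  6.46628317e-02  6.83534638e+01] [-0.37229416 -0.07975522  0.28824488]
```

View pics/top0.png

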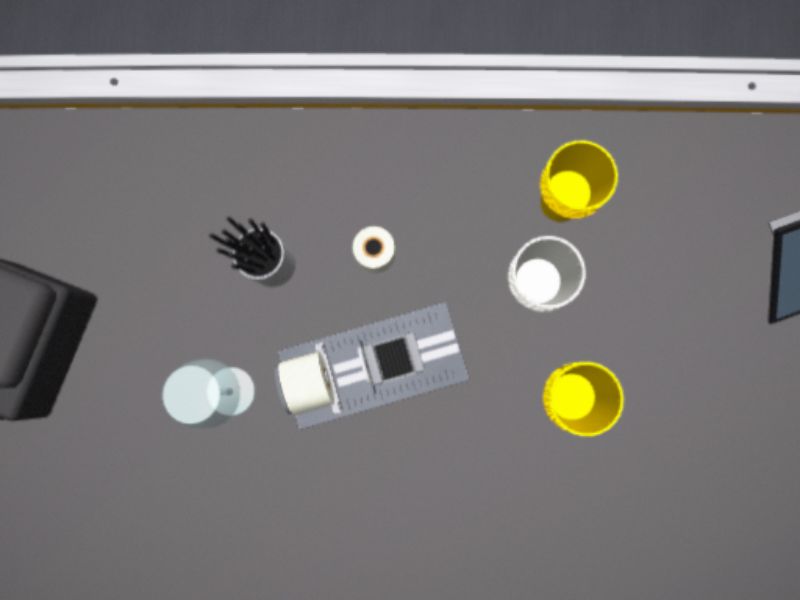

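View pics/side0.png

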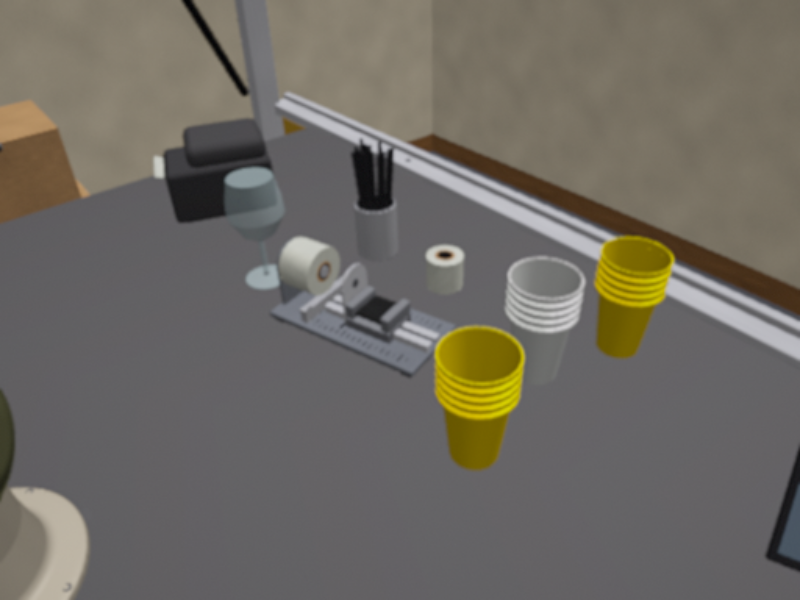

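Top picture (800x600 px): the stand lies at (373,365), with its black ribbed plate at (393,358) and the roll at (305,383), so the guide closes to image left. The goblet is at (210,392), the straws at (255,250), the spare roll at (374,247) and the pale cups at (547,273). Yellow stacks at (580,180) and (583,400) are look-alikes. There is only one stand. Next I measure it, with a crop to confirm.

```bash
python3 - <<'E'
from h import *
p,d=load('top');X=cloud('top',d)
def at(u,v):
    return np.nanmedian(X[int(v*.64)-1:int(v*.64)+2,int(u*.64)-1:int(u*.64)+2].reshape(-1,3),0).round(4)
for n,uv in dict(plate=(393,358),roll=(305,383),gobfoot=(240,390),gobtop=(190,395),straws=(260,255),spare=(374,247),cups=(547,273),yel=(583,400),table=(400,500)).items(): print(n,at(*uv))
# dark plate
roi=np.zeros(d.shape,bool); roi[205:255,225:280]=1
m=roi&(p.max(2)<60)&(abs(X[...,2]-.048)<.008)
pts=X[m]; r=cv2.minAreaRect((pts[:,:2]*1000).astype(np.float32)); print('plate',m.sum(),r,np.median(pts[:,2]))
# base via height
roi[:]=0; roi[180:285,165:310]=1
m=roi&(X[...,2]>.010)&(X[...,2]<.13)
r=cv2.minAreaRect((X[m][:,:2]*1000).astype(np.float32));print('stand',r)
# stop bar: height about 38mm
m=roi&(abs(X[...,2]-.038)<.004); q=X[m];print('38mm',len(q),cv2.minAreaRect((q[:,:2]*1000).astype(np.float32)))
m=roi&(X[...,2]>.053)&(X[...,2]<.063);print('ribs',m.sum(),cv2.minAreaRect((X[m][:,:2]*1000).astype(np.float32)))
save('crop0',cv2.resize(p[180:285,165:310],None,fx=5,fy=5,interpolation=cv2.INTER_CUBIC))
E
```

```text
plate [0.5607 0.0488 0.0497]
roll [0.5241 0.1621 0.1169]
gobfoot [0.5139 0.2479 0.1236]
gobtop [0.509  0.2937 0.186 ]
straws [0.6912 0.2222 0.1391]
spare [0.7191 0.0784 0.0573]
cups [ 0.6853 -0.1689  0.0637]
yel [ 0.5058 -0.2187  0.063 ]
table [0.354  0.0358 0.0012]
plate 386 ((560.335205078125, 47.82115173339844), (47.345584869384766, 40.502685546875), 18.281293869018555) 0.04863920315488704
stand ((599.7576904296875, 94.3778076171875), (221.69581604003906, 260.3205261230469), 17.05380630493164)
38mm 190 ((606.075927734375, 122.29463195800781), (223.99037170410156, 141.46823120117188), 30.040555953979492)
ribs 363 ((570.1676025390625, 133.67860412597656), (261.5922546386719, 123.32716369628906), 72.27283477783203)
```

View pics/crop0.png

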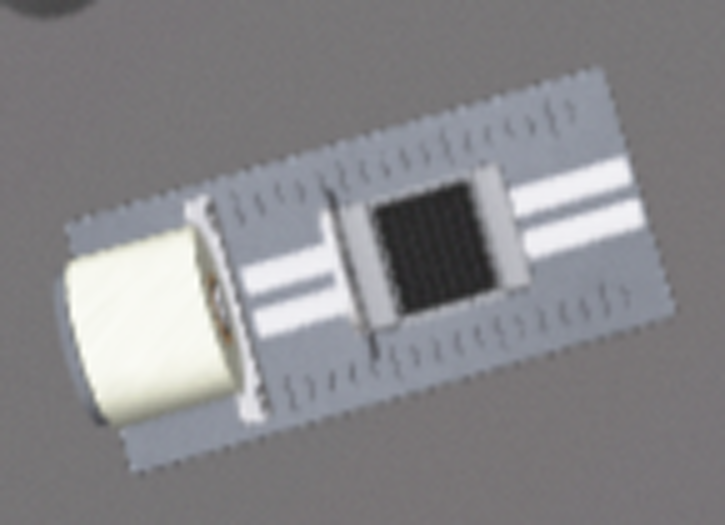

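The crop confirms the single stand: plate centre at (435,247), steel stop bar from (200,205) to (255,415), base corners at (600,68), (675,312), (135,470) and (68,225). I now compute the stand frame and the remaining travel.

```bash
cat >> h.py <<'E'
def ray(n,uv,z):
    c=arm.camera_info(n); K=np.array([[c['fx'],0,c['cx']],[0,c['fy'],c['cy']],[0,0,1]])
    q=cv2.undistortPoints(np.array(uv,float).reshape(-1,1,2),K,np.array(c['D'])).reshape(-1,2)
    R=cv2.Rodrigues(np.array(c['rvec'],float))[0]; C=-R.T@np.array(c['tvec'],float).ravel()
    D=np.c_[q,np.ones(len(q))]@R
    return C+D*((np.atleast_1d(z)-C[2])/D[:,2])[:,None]
E
python3 - <<'E'
from h import *
f=lambda l,z: ray('top',np.array(l)/5+[164.6,179.6],z)
c=f([(600,68),(675,312),(135,470),(68,225)],.016);print(c.round(4))
o=c.mean(0); y=(c[2]+c[3]-c[0]-c[1]);y/=np.linalg.norm(y); print('o',o,'ydir',y,np.degrees(np.arctan2(y[1],y[0])), np.linalg.norm(c[0]-c[1]),np.linalg.norm(c[0]-c[3]))
x=np.array([y[1],-y[0],0])
def loc(P): return np.c_[(P-o)@x,(P-o)@y]
print('plate corners', loc(f([(372,208),(468,183),(497,288),(403,314)],.048)).round(4))
print('bar face ends', loc(f([(213,203),(268,412)],.038)).round(4))
print('rib ends/tops', loc(f([(345,208),(385,325),(498,165),(530,288)],.058)).round(4))
p,d=load('top');X=cloud('top',d)
pts=X[205:255,225:280].reshape(-1,3);pm=p[205:255,225:280].reshape(-1,3).max(1)<60
q=pts[pm&(abs(pts[:,2]-.048)<.008)];print('dark pts loc med',np.median(loc(q),0),(loc(q).min(0)+loc(q).max(0))/2)
E
```

```text
[[ 0.6452 -0.0259  0.016 ]
 [ 0.5335 -0.0614  0.016 ]
 [ 0.4575  0.1844  0.016 ]
 [ 0.5688  0.219   0.016 ]]
o [0.55127801 0.07900738 0.016     ] ydir [-0.29661498  0.95499715  0.        ] 107.25440389231555 0.11724790152156514 0.2565181614112084
plate corners [[ 0.0244 -0.0107]
 [ 0.023  -0.055 ]
 [-0.0255 -0.0542]
 [-0.0248 -0.0109]]
bar face ends [[ 0.0474  0.0584]
 [-0.0497  0.0599]]
rib ends/tops [[ 0.0271  0.0003]
 [-0.0273 -0.0025]
 [ 0.0263 -0.0701]
 [-0.0297 -0.0683]]
dark pts loc med [-0.00058038 -0.03237375] [-0.00049061 -0.03233636]
```

The plate centre is at world (0.561, 0.048), the stand's +y heading is 107.25° and the remaining travel is about 50 mm. I go above the plate, a bit to the -y side of its centre, with fingers shut and tool x along the stand's x.

Call:
arm_command([
  [-6.91,12.66,0,0,0,0.892,0],
  [-6.91,12.66,0,0,0,0.892,0],
  [-6.91,12.66,0,0,0,0.892,0],
  [-6.91,12.66,0,0,0,0.892,0],
  [-6.91,12.66,0,0,0,0.892,0],
  [-6.91,12.66,0,0,0,0.892,0],
  [-6.91,12.66,0,0,0,0.892,0],
  [-6.91,12.66,0,0,0,0.892,0],
])

```text
t: 1.1
position: [0.5142, 0.1016, 0.2311]
orientation: [-180.0, 0.0, 17.2]
ft_force: [0.4, 0.6, -0.6]
opening: -0.0003
```

Call:
arm_command([
  [0.72,1.73,0,0,0,0,0],
  [0.72,1.73,0,0,0,0,0],
  [0.72,1.73,1,0,0,0,0],
  [0.72,1.73,2,0,0,0,0],
  [0.72,1.73,2,0,0,0,0],
  [0.72,1.73,2,0,0,0,0],
])

```text
t: 1.85
position: [0.5618, 0.0462, 0.153]
orientation: [180.0, -0.1, 17.3]
ft_force: [0.6, 0.0, -0.7]
opening: -0.0
```

Call:
arm_command([
  [0,0.05,0.8,0,0,0,0],
  [0,0.05,1.5,0,0,0,0],
  [0,0.05,2.0,0,0,0,0],
  [0,0.05,2.25,0,0,0,0],
  [0,0.05,2.25,0,0,0,0],
  [0,0.05,2.25,0,0,0,0],
])

```text
t: 2.6
position: [0.5625, 0.0439, 0.0625]
orientation: [180.0, -0.1, 17.3]
ft_force: [0.4, 0.1, 0.6]
opening: 0.0002
```

```bash
python3 - <<'E'
from h import *
a,_=grab('top');b,_=grab('side')
im=np.hstack([cv2.resize(a[180:285,165:310],(400,290)),cv2.resize(b[130:250,160:310],(400,320))[:290]])
save('near',im);s=arm.sense();print(s['position'],s['ft_force'])
E
```

```text
[0.56234729 0.04393741 0.06225456] [0.00753993 0.29891642 0.46752119]
```

View pics/near.png

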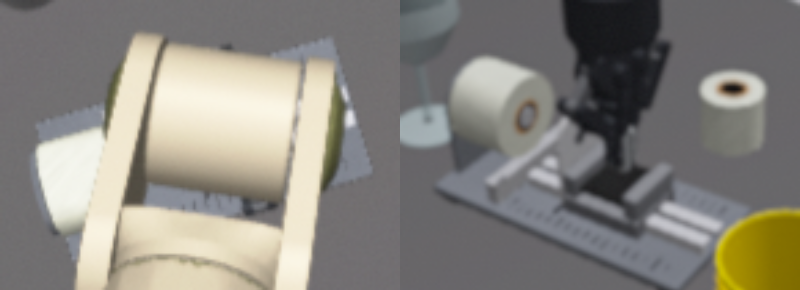

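The side view shows the shut fingertip over the black plate at (625,165), between the ribs and clear of the cheek. The top view is blocked by the arm. I press down gently.

Call:
arm_command([
  [0,0,0.15,0,0,0,0],
  [0,0,0.3,0,0,0,0],
  [0,0,0.36,0,0,0,0],
  [0,0,0.4,0,0,0,0],
  [0,0,0.4,0,0,0,0],
])

```text
t: 3.32
position: [0.5618, 0.0439, 0.0459]
orientation: [180.0, 0.0, 17.3]
ft_force: [-4.1, -0.2, 10.1]
opening: -0.0003
```

Call:
arm_command([
  [0,0,0.03,0,0,0,0],
  [0,0,0.06,0,0,0,0],
  [0,0,0.06,0,0,0,0],
  [0,0,0.06,0,0,0,0],
])

```text
t: 3.82
position: [0.5619, 0.0439, 0.0437]
orientation: [180.0, 0.0, 17.3]
ft_force: [-5.4, -0.1, 10.9]
opening: -0.0001
```

Call:
arm_command([
  [0,-0.05,0.01,0,0,0,0],
  [0,-0.12,0.01,0,0,0,0],
  [0,-0.2,0.01,0,0,0,0],
  [0,-0.28,0.01,0,0,0,0],
  [0,-0.36,0.01,0,0,0,0],
  [0,-0.44,0.01,0,0,0,0],
  [0,-0.5,0.01,0,0,0,0],
  [0,-0.5,0.01,0,0,0,0],
])

```text
t: 4.82
position: [0.556, 0.063, 0.0433]
orientation: [180.0, -0.0, 17.3]
ft_force: [-4.5, -0.8, 10.4]
opening: -0.0001
```

```bash
python3 - <<'E'
from h import *
b,_=grab('side')
save('mid',cv2.resize(b[130:250,160:310],(750,600),interpolation=cv2.INTER_CUBIC));s=arm.sense();print(s['position'],s['ft_force'])
E
```

```text
[0.55597774 0.06298533 0.04336607] [-4.37019377  0.60617685 10.83584699]
```

View pics/mid.png

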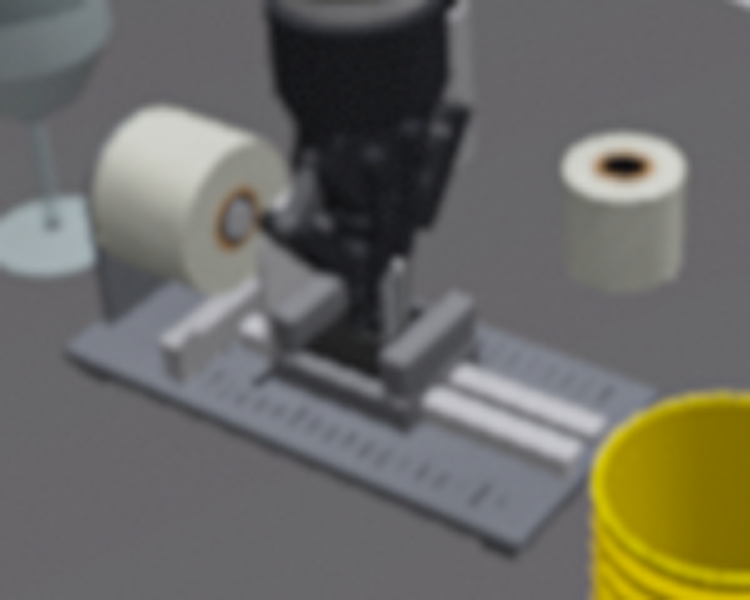

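The guide has followed about 20 mm to (345,340) with the stand in place, and the gripper body clears the roll. I continue to the stop.

Call:
arm_command([
  [0,-0.08,0.01,0,0,0,0],
  [0,-0.18,0.01,0,0,0,0],
  [0,-0.28,0.01,0,0,0,0],
  [0,-0.38,0.01,0,0,0,0],
  [0,-0.48,0.01,0,0,0,0],
  [0,-0.58,0.01,0,0,0,0],
  [0,-0.66,0.01,0,0,0,0],
  [0,-0.68,0.01,0,0,0,0],
])

```text
t: 5.88
position: [0.548, 0.0889, 0.043]
orientation: [180.0, -0.0, 17.3]
ft_force: [-5.2, -1.1, 10.6]
opening: -0.0
```

Call:
arm_command([
  [0,-0.02,0,0,0,0,0],
  [0,-0.04,0,0,0,0,0],
  [0,-0.06,0,0,0,0,0],
  [0,-0.08,0,0,0,0,0],
])

```text
t: 6.38
position: [0.5471, 0.0918, 0.043]
orientation: [180.0, -0.0, 17.3]
ft_force: [-4.3, -2.2, 12.6]
opening: -0.0
```

Call:
arm_command([
  [0,-0.02,0,0,0,0,0],
  [0,-0.04,0,0,0,0,0],
  [0,-0.06,0,0,0,0,0],
  [0,-0.06,0,0,0,0,0],
])

```text
t: 6.88
position: [0.547, 0.0931, 0.0432]
orientation: [179.8, -0.1, 17.3]
ft_force: [-2.7, -8.2, 11.0]
opening: 0.0002
```

The y reaction rose to -8 N after about 51 mm of travel, which fits the stop. I check visually before letting up.

```bash
python3 - <<'E'
from h import *
b,_=grab('side')
save('stop',cv2.resize(b[130:250,160:310],(750,600),interpolation=cv2.INTER_CUBIC));s=arm.sense();print(s['position'],s['ft_force'])
E
```

```text
[0.54696388 0.09305301 0.04321717] [-2.90904809 -6.9311188  11.35949464]
```

View pics/stop.png

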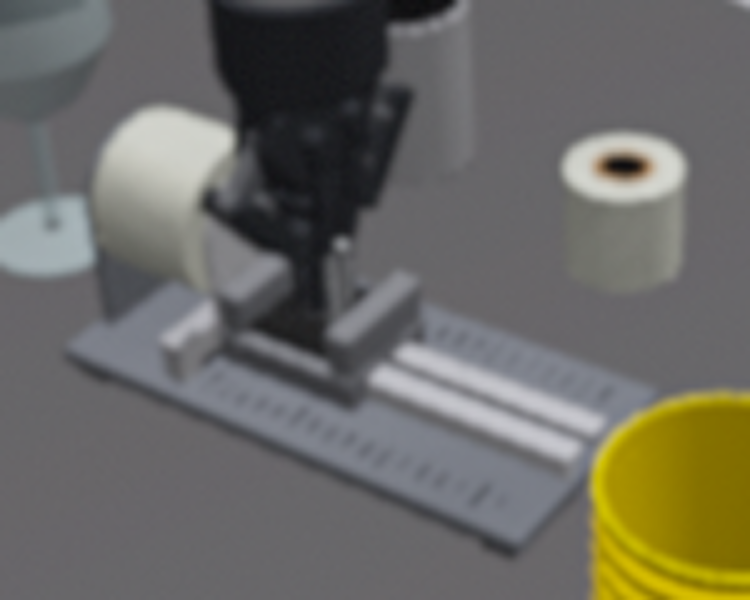

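The guide's cheek is against the stop bar at (215,335). The stand's corner at (510,550) is unchanged and the other objects are untouched. I lift straight up.

Call:
arm_command([
  [0,0,-0.06,0,0,0,0],
  [0,0,-0.14,0,0,0,0],
  [0,0,-0.25,0,0,0,0],
  [0,0,-0.6,0,0,0,0],
  [0,0.1,-1.4,0,0,0,0],
  [0,0.1,-2.6,0,0,0,0],
  [0,0.1,-4,0,0,0,0],
  [0,0.1,-4.6,0,0,0,0],
])

```text
t: 7.92
position: [0.548, 0.0908, 0.2301]
orientation: [179.9, -0.3, 17.3]
ft_force: [-0.0, -0.6, 0.1]
opening: -0.0001
```

Call:
arm_command([
  [-1,0,-0.5,0,0,0,0],
  [-2.5,0,-0.5,0,0,0,0],
  [-4,0,-0.5,0,0,0,0],
  [-5,0,-0.5,0,0,0,0],
  [-5,0,-0.5,0,0,0,0],
  [-5,0,-0.5,0,0,0,0],
])

```text
t: 8.68
position: [0.357, 0.0314, 0.2467]
orientation: [180.0, -0.1, 17.2]
ft_force: [0.0, -1.1, 0.3]
opening: -0.0001
```

```bash
python3 - <<'E'
from h import *
a,_=grab('top');b,_=grab('side')
save('end',np.hstack([cv2.resize(a[180:285,165:310],(400,290)),cv2.resize(b[130:250,160:310],(400,320))[:290]]))
save('top1',cv2.resize(a,(800,600)));s=arm.sense();print(s['t'],s['position'],s['ft_force'])
X=cloud('top',_) if False else None
E
```

```text
8.775 [0.35704773 0.03144746 0.24617783] [-0.53745002  0.23204195 -0.38751304]
```

View pics/top1.png

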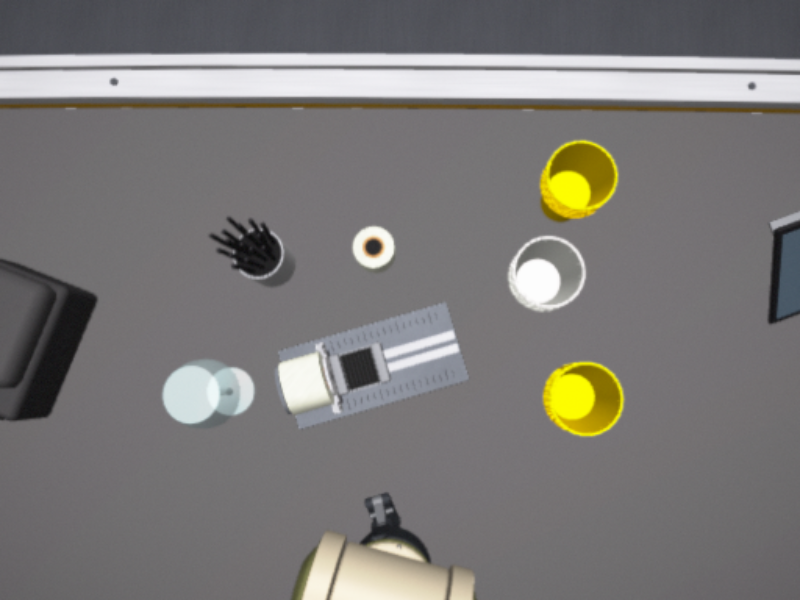

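View pics/end.png

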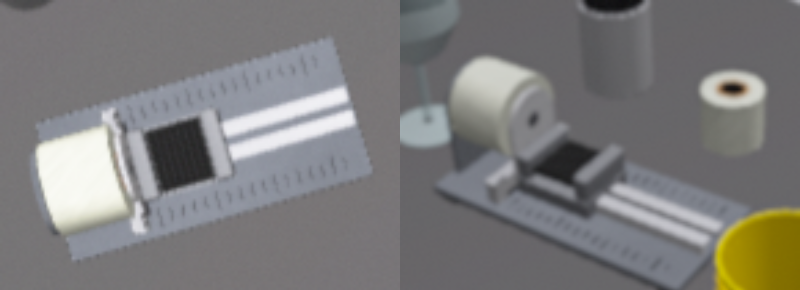

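The top view shows the guide against the bar at (335,380), with the stand and every other object at their earlier pixels. I make one numeric check of the plate before handing in.

```bash
python3 - <<'E'
from h import *
p,d=load('top');X=cloud('top',d)
o=np.array([.55128,.07901,0]);y=np.array([-.2966,.955,0]);x=np.array([y[1],-y[0],0])
P=X[205:265,200:280].reshape(-1,3);m=(p[205:265,200:280].reshape(-1,3).max(1)<60)&(abs(P[:,2]-.048)<.008)
q=P[m]-o;L=np.c_[q@x,q@y];print(m.sum(),np.median(L,0),(L.min(0)+L.max(0))/2,np.median(q[:,2]))
E
```

```text
397 [-0.00065669  0.01785001] [-0.00073411  0.01759848] 0.04849049441594083
```

```bash
python3 -c "
from workcell import arm
print(arm.finish_job())"
```

```text
the job is handed in; nothing more can be done
None
```

The guide is closed against the stop bar with its plate up, and I handed the job in at about 9 s of the 40 s. It reported no verdict.

**What I did:** With the shut fingertip I pressed the plate about 4 mm (about 11 N). I kept it pressed while sliding the guide about 50 mm to the stop, where the sideways force rose to about 8 N. Then I lifted straight up and moved the arm clear.

**Last checks:**
- **Guide position:** the plate's centre measures 17.6–17.9 mm along the stand, against 17.0 mm expected at the stop. That agrees within the 2 mm camera calibration.
- **Plate:** its top is at 48.5 mm, against 48.6 mm at the start, so it has sprung back up.
- **Other objects:** the stand, glass, cups, straws and spare roll are at the same places in the picture as before.
- **Robot:** the wrist force is near zero and the arm touches nothing.

**Oddity:** a sideways force of about 5 N across the guide (world x) showed while the plate was pressed. It had no visible effect, and no check failed.

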